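# Load the last lamp and key-start a burn-in run

## Robot

A 7-joint arm with a two-finger parallel gripper is mounted at the origin on the work surface. World frame = base frame: x ahead of the robot, y to its left, z up, the work surface at z = 0. Lengths are in m, angles in rad, forces in N, time in s.
With the tool pointing down it reaches from about 0.425 to 0.925 m from the base axis. Payload 6.8 kg.
Tool frame: the origin (TCP) lies midway between the tips of the shut fingers; the grasp point (between the pads) lies 19 mm behind it; z points along the fingers, y is the line along which they close (so a half turn about z gives the same grasp; the last joint's range is limited). The gripper opens to 85 mm and grips with 20 to 120 N. Pads are 22 mm wide; open, the fingers measure 114 mm over their backs; the gripper's body (76 mm by 85 mm) begins 54 mm behind the grasp point. The pads swing forward as they close: fully open they stand 13 mm farther back than shut.
Start: joints at [-1.368, 0.477, 0.022, 1.555, -0.011, 1.109, -0.083], TCP at [0.206, 0.643, 0.231] pointing down, gripper open.
Joint ranges: [-2.96, 2.96], [-0.34, 2.1], [-1.41, 1.46], [0.24, 2.44], [-1.37, 4.51], [0.17, 1.92], [-2.96, 2.96]. Speed limits (rad/s): [2.39, 2.39, 3.14, 3.14, 3.14, 3.14, 3.14].

## Interface

Orientations are given as a unit quaternion [w, x, y, z].
In Python, from station import readout, imaging, hand_in gives the robot as it stands.
- The arm moves only by the tool drive_tool, never from a script. Its argument "series" is a list of rows, each a list of 5 numbers: the shift along the tool's x, y, z in cm, then the turn about the tool's z in degrees, then the closure, from -1 (fully open) to 1 (shut). A call has 1 to 8 rows; each row shifts and turns the commanded pose from where the row before left it, along the tool's axes as they then stand; what a row does not reach is not made up. A row lasts 1/10 s, in which the tool goes at most 50 mm and 8.59 degrees, less where a joint would pass 70% of its speed; a pose out of reach is approached as far as the arm can. A call with a gripper value outside its range is refused whole. The fingers move at their own pace and stop on an object; "squeeze" is the grip in N (left out, the last holds). Time passes only in rows, so rows that do not move let the fingers close. It gives the time, the measured TCP pose, the force, the opening and the grip force at its end, in the units of the state.
- readout.get_obs(): the state, without advancing time (a new reading comes with each control period).
- imaging.read_camera(name): name is "scene" or "top"; returns the picture (480x640x3 uint8, red, green, blue); there is no depth.
- imaging.camera_model(name): a dict with "vfov" (degrees; the focal length in pixels is half the picture's height over the tangent of half this angle, whatever the lens; pixels are square), "cx", "cy" (the principal point, pixels), "distortion" ([k1, k2, p1, p2, k3] as OpenCV has them; the pictures are not rectified), "xyz" and "orientation" of the camera in the world. Camera axes: x right, y down, z forward; pixel columns grow to the right and rows downward; lengths in m; the calibration is good to about 2 mm. A picture is of the moment at which its call begins. camera_model takes no time and is no camera call.
- hand_in(): hands the job in; it is judged then, once.
Trained networks look in the newest picture that a camera, given by its name, has taken for a name from the list of things; names that differ only in an ending like _2 or _b are one class to them, and where a whole thing is asked for, a point or a joint stands for the part that bears it (a point fixed in the world has none). Each returns a list of dicts, best first, with "conf" (0 to 1); they miss things now and then, are a little off and sometimes report something else, mostly with a low value. They report only what shows in the picture. A call takes as long as a camera call. They do not tell look-alikes from the thing itself.
- imaging.cut_out(thing, camera): "mask" (480x640 bool, what is visible of it) and "centre" ([column, row] in pixels, amid what is visible of it).
The state is a dict: "t": time; "q": joint angles; "joint_vel": joint speeds; "joint_torque": joint torques, N m; "eef_pos": TCP position; "tool_rot": TCP orientation; "contact_force": force on the tool from outside, world axes, zero at the start; "torque": the same for the moment, N m; "gripper_width": opening from 0.0 (shut) to 1.0 (fully open); "grasp_force": force on a finger pad.
Only numpy, scipy, OpenCV 4.12 (cv2) and the standard library are available. Lean on these libraries where they do the work, as an engineer would, in place of code of your own. Each camera call takes 0.05 s, during which the arm holds its last target. There are 200 camera calls.

## Task

Start the burn-in run: lay the loose lamp flat in the tray's empty bay, between that bay's four corner guides and over its brass strip, and let go of it, then lower the clear cover until it is fully shut. Only then turn the red key clockwise past RUN to its end stop at START, hold it there for about a second, and let it spring back and stay at RUN. Do not turn the key to START while the cover is open, and do not disturb the two loaded lamps or the meter, parts bin and screwdriver.

Things in the scene. Friction and masses are not known exactly. Their poses are not given: they have to be found in the camera images.
- lamp_center (a point): Centre (half-way up, 20 mm above its underside) of the loose lamp lying on the green bench: a rectangular finned aluminium body with black ends, 120 (its x) x 36 (its y) x 40 mm high, about 0.25 kg. Either end may point either way in the bay.
- bay_center (a point): Centre of the floor of the tray's one empty bay, 5 mm above the bench. Axes are the tray's: x along the bay towards the hinge, z up. Four black corner guides 12 mm high, 14 mm long, 5 mm thick: pairs 100 mm apart along x, 44 mm clear between them across y; the middle 86 mm is free for fingers. A brass strip 110 x 16 mm lies along x.
- tray: Clear acrylic tray fixed to the bench, 180 (x) x 260 (y) x 56 mm high, walls and floor 5 mm; origin at the centre of its underside, x from the robot side to its hinged far side. Three bays along x, 66 mm apart in y, the middle one on the centre line; two hold loaded lamps like the loose one; which is empty varies.
- loaded_a_center (a point): Centre of a loaded lamp in the tray (same size as the loose lamp). Leave alone.
- loaded_b_center (a point): Centre of the other loaded lamp in the tray. Leave alone.
- cover (a joint): Angle of the clear cover in rad: 0 is shut, flat on the tray; it starts standing open at 1.5 to 1.8 (1.57 is upright, more leans away from the robot; stop at 1.9). Its stiff hinge keeps it at any angle; it takes about 2.5 N at the free edge to start it towards shut, less as it comes down.
- cover_hinge (a point): Middle of the cover's hinge line (axis along the tray's y, on the inner face of the cover), 57 mm above the bench at the tray's far wall. The cover is a clear plate 6 mm thick, 185 mm from hinge to free edge, 262 mm wide, with a blue lip 110 mm wide at its middle running 26 mm past the free edge.
- cover_edge (a point): Middle of the cover's free edge, half-way through its thickness (185 mm from the hinge line). Site axes are the cover's: -x from the hinge to the free edge, z its outer face (up when shut, away from the robot when upright).
- barrel (a joint): Angle of the key's lock barrel in rad, clockwise seen from above: 0 is OFF, 0.7 is RUN (stop). It stays where it is left (friction about 0.05 N m). The key turns the barrel first.
- key (a joint): Further turn of the key against its return spring, clockwise: 0 at OFF and RUN, 0.6 at START (end stop). So the whole turn from OFF to START is 1.3 rad. The spring takes 0.11 N m at first and 0.23 N m at START, and returns the key to RUN when let go.
- key_bow (a point): Centre of the red key's flat upright bow, on its vertical turning axis: 60 mm long (point x), 12 mm thick (point y), 34 mm high; its top is 17 mm above this point and its underside about 20 mm above the console. Axes turn with the key. A white dash marks the +x end; white, green, yellow ticks on the console mark OFF, RUN, START.
- console: Fixed grey key-switch console, 130 x 120 x 60 mm high, origin at the centre of its underside; the key stands in the middle of its top, with its bow along the console's x at OFF.
- meter: Yellow hand-held meter lying on the bench, 150 x 75 x 36 mm. Leave alone.
- parts_bin: Blue open bin, 100 x 140 x 50 mm. Leave alone.
- driver: Orange-handled screwdriver lying on the bench, 180 mm long. Leave alone.
Not all that is in view belongs to the job. Of the things like the console, leave any that is pink; of the rest the smaller one is meant.

How it is judged:
On the way, in this order (a step that is already met when the one before it is completed fails the run):
1. the lamp lies in the empty bay, let go (horizontal distance between lamp_center and bay_center below 0.015 m and z of lamp_center in the frame of bay_center below 0.026 m and angle between the x axis of lamp_center and the x axis of bay_center, either way round below 0.15 rad and contact force between the fingers and lamp below 0.2 N), for 0.2 s.
2. the cover is shut (value of joint cover below 0.06 rad), for 0.2 s.
3. the key is held at START (value of joint barrel above 0.6 rad and value of joint key above 0.5 rad), for 0.5 s.
At the end, for the whole second after the job is handed in: The lamp lies in the empty bay (centre within 15 mm of the bay's centre in plan and not more than 26 mm above its floor, lengthwise within 0.15 rad), at rest; the cover is shut (below 0.06 rad); the barrel is at RUN (above 0.6 rad) and the key has sprung back from START (below 0.08 rad), untouched (horizontal distance between lamp_center and bay_center below 0.015 m and z of lamp_center in the frame of bay_center below 0.026 m and angle between the x axis of lamp_center and the x axis of bay_center, either way round below 0.15 rad and linear speed of lamp below 0.02 m/s and value of joint cover below 0.06 rad and value of joint barrel above 0.6 rad and value of joint key below 0.08 rad and contact force between the arm and console below 0.1 N).
It fails at once if key turned towards START with the cover open (value of joint key above 0.3 rad and value of joint cover above 0.1 rad).
It fails at once if a loaded lamp displaced by more than 12 mm (distance of any of loaded_a_center, loaded_b_center from where it was at the start of the episode above 0.012 m).
It fails at once if meter, parts bin or screwdriver moved by more than 20 mm (distance of any of meter, parts_bin, driver from where it was at the start of the episode above 0.02 m).
It also fails if it takes over 72 s, if anything falls off the work surface, if the arm or the gripper's body presses on something with over 40 N, if the wrist force passes 120 N, or if a joint passes its speed limit or range.

## Working session

There is one attempt and no reset: what is moved stays moved. The work goes in short steps, Python scripts to look and compute and a tool call to move; the robot and the scene stay as the last step left them, time stands still between calls to the robot, and variables do not carry over. Pictures are saved under pics/ and viewed, at most 10 in all, crops included, and the job is handed in when it is done.

Besides the shell and the picture viewer there is one more tool, called as name(argument=value, ...), one argument or row to a line, values as JSON. drive_tool: Moves the arm, as the interface text tells. Its arguments: {"type":"object","properties":{"series":{"type":"array"},"squeeze":{"type":"number"}},"required":["series"]}

```bash
mkdir -p pics; ls
python3 - <<'E'
from station import readout, imaging
import cv2
print(readout.get_obs())
for n in ("scene","top"):
    im=imaging.read_camera(n); cv2.imwrite(f"pics/{n}0.png",im[:,:,::-1]); print(n,imaging.camera_model(n))
E
```

```text
pics
{'t': 0.0, 'q': array([-1.36810737,  0.47779628,  0.02234841,  1.55646418, -0.01150078,
        1.10933585, -0.08309898]), 'joint_vel': array([ 0.00088268,  0.00029505, -0.00035999,  0.00198138,  0.00029609,
        0.00023366,  0.00031049]), 'joint_torque': array([-5.16722284e-04, -5.96446073e+01,  1.60778783e+00, -2.81201559e+01,
        1.25035390e-02,  9.11889510e-03,  1.34228975e-07]), 'eef_pos': array([0.20625558, 0.64207412, 0.2303231 ]), 'tool_rot': array([-7.39675691e-05,  1.54762641e-01,  9.87951237e-01, -9.34749906e-04]), 'contact_force': array([ 0.58049338, -0.43418442, -0.1759098 ]), 'torque': array([-0.01198952, -0.00949378, -0.03079089]), 'grasp_force': 0.0, 'gripper_width': 0.996725713696281}
scene {'vfov': 42.37860682902586, 'cx': 319.6397983056215, 'cy': 228.02152160843212, 'distortion': array([-0.05379243,  0.        ,  0.        ,  0.        ,  0.        ]), 'xyz': array([0.87389841, 0.8606836 , 1.17488321]), 'orientation': array([-0.05608899,  0.16249911,  0.913976  , -0.36755399])}
top {'vfov': 45.81168055188397, 'cx': 316.1192986611807, 'cy': 232.1263704913351, 'distortion': array([-0.10945173,  0.        ,  0.        ,  0.        ,  0.        ]), 'xyz': array([ 0.30210378, -0.12815657,  1.41889635]), 'orientation': array([ 0.05861168, -0.70402465,  0.70472832, -0.06536015])}
```

View pics/scene0.png

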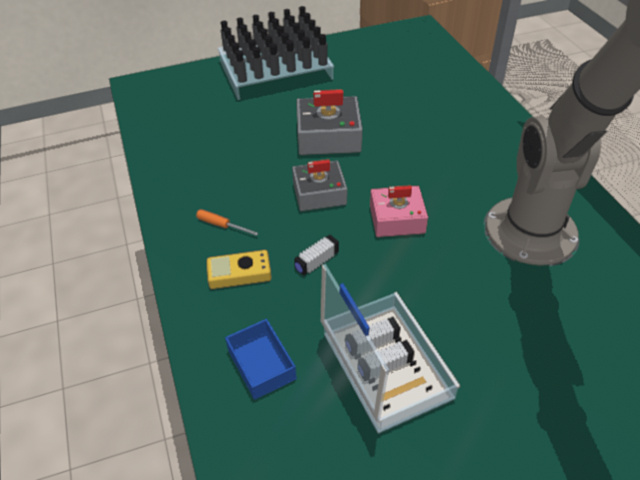

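View pics/top0.png

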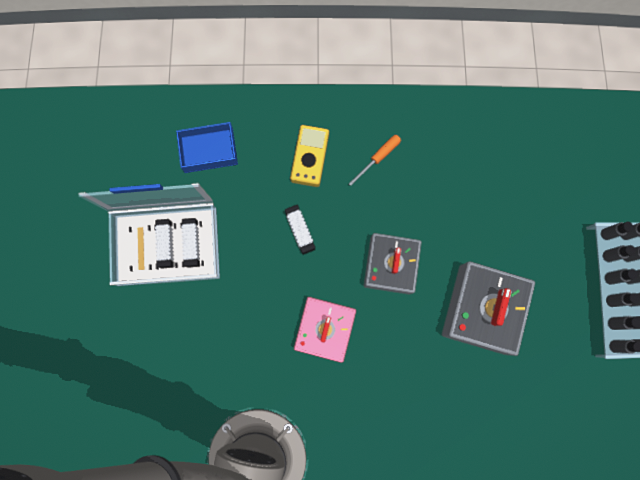

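Loose lamp candidates: loose lamp at top (300,229) / scene (317,254); loaded lamps at top (165,243) and (190,243). The empty bay has the brass strip, top (141,248). Key-switch candidates: pink at top (325,329), excluded; large grey at (493,308); small grey at (393,263), chosen. I'll measure by fitting box silhouettes in both cameras and check with a close crop.

```bash
cat > h.py <<'E'
import numpy as np, cv2
from scipy.spatial.transform import Rotation as R
from scipy.optimize import minimize
from station import readout, imaging
def cam(n):
    m=imaging.camera_model(n); f=240/np.tan(np.radians(m["vfov"])/2)
    K=np.array([[f,0,m["cx"]],[0,f,m["cy"]],[0,0,1]]); q=m["orientation"]
    return K,np.array(m["distortion"]),R.from_quat([q[1],q[2],q[3],q[0]]).as_matrix(),np.array(m["xyz"])
def proj(n,P):
    K,d,Rm,t=cam(n); P=np.atleast_2d(P).astype(float)
    return cv2.projectPoints(P,cv2.Rodrigues(Rm.T)[0],-Rm.T@t,K,d)[0].reshape(-1,2)
def ray(n,uv):
    K,d,Rm,t=cam(n); p=cv2.undistortPoints(np.array(uv,float).reshape(-1,1,2),K,d).reshape(-1,2)
    return t,np.c_[p,np.ones(len(p))]@Rm.T
def onplane(n,uv,z):
    t,v=ray(n,uv); return t+v*((z-t[2])/v[:,2])[:,None]
def box(x,y,a,s,z0=0):
    c=np.array([[i,j,k] for i in(-.5,.5) for j in(-.5,.5) for k in(0,1)])*s
    return R.from_euler('z',a).apply(c)+[x,y,z0]
def hullmask(n,P,S=4):
    h=cv2.convexHull(proj(n,P).astype(np.float32)); m=np.zeros((480,640),np.uint8)
    cv2.fillPoly(m,[np.round(h*16).astype(np.int32)],1,shift=4); return m>0
def iou(a,b): return (a&b).sum()/max(1,(a|b).sum())
def fit(masks,s,x0,z0=0):
    best=None
    for a in x0[2]:
        f=lambda p:-sum(iou(hullmask(n,box(*p,s,z0)),m) for n,m in masks.items())/len(masks)
        r=minimize(f,[x0[0],x0[1],a],method='Nelder-Mead',options=dict(initial_simplex=np.array([[x0[0],x0[1],a],[x0[0]+.02,x0[1],a],[x0[0],x0[1]+.02,a],[x0[0],x0[1],a+.3]])))
        if best is None or r.fun<best.fun: best=r
    return best.x,-best.fun
E
python3 - <<'E'
from h import *
from math import pi
im=imaging.read_camera("top"); sc=imaging.read_camera("scene")
near=dict(top=dict(lamp_center=(300,229),console=(393,263)),scene=dict(lamp_center=(317,254),console=(320,185)))
for th,s in (("lamp_center",(.12,.036,.04)),("console",(.13,.12,.06))):
    M={}
    for n in("top","scene"):
        L=imaging.cut_out(th,n)
        for d in L: print(th,n,round(d["conf"],2),np.round(d["centre"]),d["mask"].sum())
        L=[d for d in L if np.hypot(*(np.array(d["centre"])-near[n][th]))<15]
        if L: M[n]=L[0]["mask"]
    g=onplane("top",[near["top"][th]],s[2]/2)[0]
    for sub in [M]+[{k:M[k]} for k in M]:
        print(th,list(sub),g.round(3),fit(sub,s,(g[0],g[1],[0,.4,.8,1.2,1.6,2,2.4,2.8] if s[0]>2*s[1] else [-.5,0,.5,1,1.5])))
cr=lambda i,u,v,w,h,k:cv2.resize(i[v:v+h,u:u+w],None,fx=k,fy=k,interpolation=cv2.INTER_CUBIC)
A=cr(im,75,175,160,120,5); cv2.imwrite("pics/c1.png",A[:,:,::-1])
B=np.hstack([cr(im,355,225,80,75,5),cr(im,260,190,80,75,5)]); C=cr(sc,280,155,160,45,5)
cv2.imwrite("pics/c2.png",np.vstack([B,C])[:,:,::-1])
E
```

```text
lamp_center top 0.69 [299. 228.] 695
lamp_center top 0.52 [206. 149.] 2472
lamp_center scene 0.68 [316. 259.] 993
lamp_center ['top', 'scene'] [ 0.558 -0.101  0.02 ] (array([ 0.55672893, -0.1001566 ,  0.38917032]), np.float64(0.9024876779683267))
lamp_center ['top'] [ 0.558 -0.101  0.02 ] (array([ 0.55394766, -0.1010475 ,  0.39594432]), np.float64(0.8944658944658944))Traceback (most recent call last):
  File "<stdin>", line 14, in <module>
  File "h.py", line 28, in fit
    r=minimize(f,[x0[0],x0[1],a],method='Nelder-Mead',options=dict(initial_simplex=np.array([[x0[0],x0[1],a],[x0[0]+.02,x0[1],a],[x0[0],x0[1]+.02,a],[x0[0],x0[1],a+.3]])))
    res = _minimize_neldermead(fun, x0, args, callback, bounds=bounds,
                               **options)
    fxr = func(xr)
    fx = function(np.copy(x), *(wrapper_args + args))
  File "h.py", line 27, in <lambda>
    f=lambda p:-sum(iou(hullmask(n,box(*p,s,z0)),m) for n,m in masks.items())/len(masks)
                ~~~^^^^^^^^^^^^^^^^^^^^^^^^^^^^^^^^^^^^^^^^^^^^^^^^^^^^^^^^^^
  File "h.py", line 27, in <genexpr>
    f=lambda p:-sum(iou(hullmask(n,box(*p,s,z0)),m) for n,m in masks.items())/len(masks)
                        ~~~~~~~~^^^^^^^^^^^^^^^^
  File "h.py", line 21, in hullmask
    h=cv2.convexHull(proj(n,P).astype(np.float32)); m=np.zeros((480,640),np.uint8)
                     ~~~~^^^^^
  File "h.py", line 10, in proj
    K,d,Rm,t=cam(n); P=np.atleast_2d(P).astype(float)
             ~~~^^^
  File "h.py", line 6, in cam
    m=imaging.camera_model(n); f=240/np.tan(np.radians(m["vfov"])/2)
ValueError: time passes only in moves, steps and waits
```

```bash
sed -i 's/^def cam(n)/import functools\n@functools.cache\ndef cam(n)/' h.py
python3 - <<'E'
from h import *
im=imaging.read_camera("top"); sc=imaging.read_camera("scene")
cr=lambda i,u,v,w,h,k:cv2.resize(i[v:v+h,u:u+w],None,fx=k,fy=k,interpolation=cv2.INTER_CUBIC)
A=cr(im,75,175,160,120,5); cv2.imwrite("pics/c1.png",A[:,:,::-1])
B=np.hstack([cr(im,355,225,80,75,5),cr(im,260,190,80,75,5)]); C=cr(sc,280,155,160,45,5)
cv2.imwrite("pics/c2.png",np.vstack([B,C])[:,:,::-1])
cv2.imwrite("pics/raw_top.png",im[:,:,::-1]);cv2.imwrite("pics/raw_sc.png",sc[:,:,::-1])
M={}
near=dict(top=(393,263),scene=(320,185))
for n in near:
    L=imaging.cut_out("console",n)
    for d in L: print(n,round(d["conf"],2),np.round(d["centre"]),d["mask"].sum())
    L=[d for d in L if np.hypot(*(np.array(d["centre"])-near[n]))<15]
    if L: M[n]=L[0]["mask"]
g=onplane("top",[near["top"]],.05)[0]
for sub in [M]+[{k:M[k]} for k in M]: print(list(sub),g.round(3),fit(sub,(.13,.12,.06),(g[0],g[1],[-.2,0.2])))
E
```

```text
top 0.71 [391. 267.] 2705
top 0.63 [325. 329.] 2767
top 0.57 [488. 304.] 6201
scene 0.81 [399. 210.] 2456
scene 0.69 [321. 186.] 2260
scene 0.64 [332. 123.] 3727
['top', 'scene'] [ 0.469 -0.328  0.05 ] (array([ 0.46818399, -0.33029291, -0.16700089]), np.float64(0.9379947330563341))
['top'] [ 0.469 -0.328  0.05 ] (array([ 0.46858972, -0.3284271 , -0.2       ]), np.float64(0.9243409791167408))
['scene'] [ 0.469 -0.328  0.05 ] (array([ 0.46806237, -0.32998743, -0.17210286]), np.float64(0.9490096923725242))
```

View pics/c1.png

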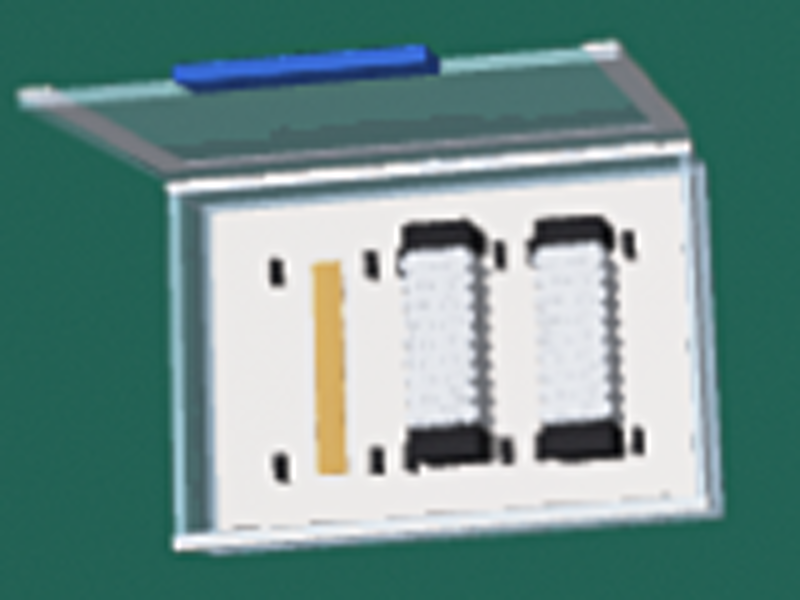

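View pics/c2.png

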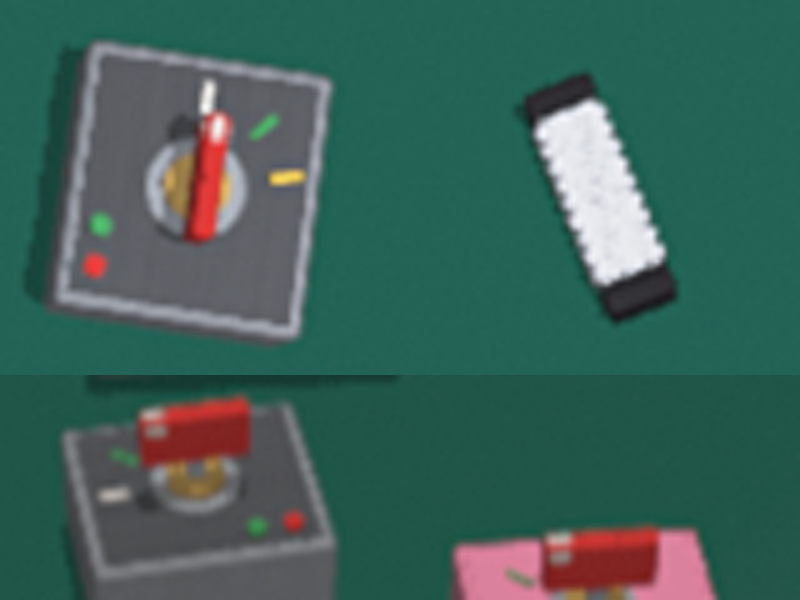

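The crops show the empty bay with its brass strip at c1 (330,368), the loaded lamps at (445,340) and (577,338), and the small grey console's red key at c2 (210,178), with the white dash towards the white OFF tick. The loose lamp is at c2 (600,197). Next I'll turn these into positions.

Run:
```python
from h import *
f=lambda pts,u0,v0,z,o=0: onplane("top",[((u-o+.5)/5-.5+u0,(v+.5)/5-.5+v0) for u,v in pts],z)
s=f([(313,264),(341,262),(318,474),(348,472)],75,175,.006); print("strip",s.mean(0),"yaw",np.arctan2(*(s[:2].mean(0)-s[2:].mean(0))[[1,0]]),"len",np.linalg.norm(s[0]-s[2]))
g=f([(277,271),(371,264),(281,467),(377,460)],75,175,.012);d=g[:2].mean(0)-g[2:].mean(0); print("guides",g.mean(0),np.linalg.norm(d),np.arctan2(d[1],d[0]),np.linalg.norm(g[0]-g[1]))
r=f([(168,187),(690,148),(176,545),(716,508)],75,175,.056);print("rim",r.round(4),r.mean(0)); d=r[2]-r[3];print("rimyaw",np.arctan2(-d[0],d[1]))
c=f([(20,92),(618,45),(175,63),(436,45)],75,175,.24);print("cover",c.round(3))
k=f([(204,114),(230,116),(214,241),(189,239)],355,225,.114);print("keytop",k.mean(0),np.linalg.norm(k[1]-k[2]), (k[0]+k[1]-k[2]-k[3])[:2])
k=f([(197,188)],355,225,.062);print("ring",k)
k=f([(98,44),(329,77),(298,338),(57,302)],355,225,.06);print("contop",k.mean(0),np.arctan2(*(k[0]-k[3])[[1,0]]),np.linalg.norm(k[0]-k[3]),np.linalg.norm(k[0]-k[1]))
l=f([(525,97),(592,75),(675,295),(612,320)],260,190,.04,400);d=(l[0]+l[1]-l[2]-l[3]);print("lamp",l.mean(0),np.arctan2(d[1],d[0]),np.linalg.norm(d)/2,np.linalg.norm(l[0]-l[1]))
o=readout.get_obs();q=o["tool_rot"];print(R.from_quat([q[1],q[2],q[3],q[0]]).as_matrix().round(3),o["t"])
```

```text
strip [0.51176523 0.30295449 0.006     ] yaw 0.07922320103319491 len 0.10788976097582112
guides [0.51210158 0.30300749 0.012     ] 0.10029652630371973 0.07641846708641481 0.04859705591392637
rim [[0.5947 0.3745 0.056 ]
 [0.6138 0.1135 0.056 ]
 [0.417  0.3598 0.056 ]
 [0.436  0.0957 0.056 ]] [0.51536475 0.23586446 0.056     ]
rimyaw 0.0719611486627901
cover [[0.598 0.376 0.24 ]
 [0.617 0.113 0.24 ]
 [0.61  0.307 0.24 ]
 [0.617 0.193 0.24 ]]
keytop [ 0.46767044 -0.32730841  0.114     ] 0.059150700628776406 [ 0.1169219  -0.01741507]
ring [[ 0.46906726 -0.32914356  0.062     ]]
contop [ 0.46867264 -0.32888213  0.06      ] -0.17392571625647293 0.12746808125440054 0.11394376983528756
lamp [ 0.55504357 -0.10119293  0.04      ] 0.3637292762397964 0.11894972129464006 0.03507049827832775
[[-0.952  0.306 -0.   ]
 [ 0.306  0.952 -0.   ]
 [ 0.    -0.    -1.   ]] 0.5
```

Measurements agree: guide pairs 100 mm apart and key 59 mm long, both as described, and the console centres match. Lamp (0.555,-0.101), yaw 0.37. Bay (0.512,0.303), yaw 0.077. Console and key (0.4685,-0.3285), yaw -0.16.

drive_tool(
  series=[
    [-3.3,-3.5,0,0,-1],
    [-3.3,-3.5,0,0,-1],
    [-3.3,-3.5,0,0,-1],
    [-3.3,-3.5,0,0,-1],
    [-3.3,-3.5,0,0,-1],
    [-3.3,-3.5,0,0,-1],
    [-3.3,-3.5,0,0,-1],
    [-3.3,-3.5,0,0,-1],
  ],
  squeeze=40,
)

```text
t: 1.3
eef_pos: [0.3728, 0.2936, 0.2317]
tool_rot: [0.0, 0.155, 0.988, 0.0]
contact_force: [0.5, -0.1, 0.9]
gripper_width: 1.005
grasp_force: 0.0
```

drive_tool(
  series=[
    [-3.3,-3.5,0,0,-1],
    [-3.3,-3.5,0,0,-1],
    [-3.3,-3.5,0,0,-1],
    [-3.3,-3.5,0,0,-1],
    [-3.3,-3.5,0,0,-1],
    [-3.3,-3.5,0,0,-1],
    [-3.3,-3.5,0,0,-1],
    [-3.3,-3.5,0,0,-1],
  ],
)

```text
t: 2.1
eef_pos: [0.5386, -0.0537, 0.2317]
tool_rot: [0.0, 0.155, 0.988, 0.0]
contact_force: [0.7, 1.1, -0.5]
gripper_width: 1.001
grasp_force: 0.0
```

drive_tool(
  series=[
    [0,0,1,-8,-1],
    [0,0,1,-8,-1],
    [0,0,1,-8,-1],
    [0,0,1,-8,-1],
    [0,0,1,-7,-1],
    [0,0,0,0,-1],
  ],
)

```text
t: 2.7
eef_pos: [0.537, -0.0519, 0.1803]
tool_rot: [-0.001, -0.184, 0.983, 0.0]
contact_force: [0.7, -0.7, -0.1]
gripper_width: 1.005
grasp_force: 0.0
```

drive_tool(
  series=[
    [0,-2.6,3,0,-1],
    [0,-2.6,3,0,-1],
    [0,0,3,0,-1],
    [0,0,3,0,-1],
    [0,0,2,0,-1],
    [0,0,1.5,0,-1],
    [0,0,1.0,0,-1],
    [0,0,0.5,0,-1],
  ],
)

```text
t: 3.5
eef_pos: [0.5569, -0.1004, 0.011]
tool_rot: [-0.0, -0.183, 0.983, -0.0]
contact_force: [-0.8, 0.8, 0.7]
gripper_width: 0.999
grasp_force: 0.0
```

drive_tool(
  series=[
    [0,0,0,0,1],
    [0,0,0,0,1],
    [0,0,0,0,1],
    [0,0,0,0,1],
    [0,0,0,0,1],
  ],
)

```text
t: 4.0
eef_pos: [0.5574, -0.1005, 0.0123]
tool_rot: [0.001, -0.184, 0.983, -0.0]
contact_force: [-0.0, -0.0, 6.7]
gripper_width: 0.416
grasp_force: 41.0
```

drive_tool(
  series=[
    [0,0,-2,0,1],
    [0,0,-4,0,1],
    [0,0,-4,0,1],
    [0,0,-4,0,1],
    [0,0,-2,8.4,1],
    [0,0,0,8.4,1],
    [0.7,2,0,0,1],
    [0.7,3,0,0,1],
  ],
)

```text
t: 4.8
eef_pos: [0.5384, -0.0531, 0.1715]
tool_rot: [0.0, -0.036, 0.999, -0.001]
contact_force: [-0.0, 1.0, -2.4]
gripper_width: 0.413
grasp_force: 40.4
```

drive_tool(
  series=[
    [0,4.5,0,0,1],
    [0,4.5,0,0,1],
    [0,4.5,0,0,1],
    [0,4.5,0,0,1],
    [0,4.5,0,0,1],
    [0,4.5,0,0,1],
    [0,4.5,0,0,1],
    [0,4,0,0,1],
  ],
)

```text
t: 5.6
eef_pos: [0.5106, 0.3047, 0.1711]
tool_rot: [-0.0, -0.039, 0.999, 0.0]
contact_force: [0.3, -0.1, -2.0]
gripper_width: 0.415
grasp_force: 40.4
```

drive_tool(
  series=[
    [0,0,0,0,1],
    [0,0,0,0,1],
  ],
)

```text
t: 5.8
eef_pos: [0.5109, 0.3031, 0.1708]
tool_rot: [-0.0, -0.04, 0.999, -0.0]
contact_force: [1.0, -0.9, -2.5]
gripper_width: 0.414
grasp_force: 40.5
```

drive_tool(
  series=[
    [-0.2,0,3,0,1],
    [0,0,3,0,1],
    [0,0,3,0,1],
    [0,0,2,0,1],
    [0,0,1.5,0,1],
    [0,0,1.2,0,1],
    [0,0,0.8,0,1],
    [0,0,0.4,0,1],
  ],
)

```text
t: 6.6
eef_pos: [0.5139, 0.3022, 0.022]
tool_rot: [0.0, -0.038, 0.999, -0.0]
contact_force: [0.2, 0.6, -1.7]
gripper_width: 0.411
grasp_force: 40.6
```

drive_tool(
  series=[
    [0,0,0.3,0,1],
    [0,0,0,0,1],
  ],
)

```text
t: 6.8
eef_pos: [0.5138, 0.3026, 0.0195]
tool_rot: [0.0, -0.038, 0.999, 0.0]
contact_force: [-1.0, -0.0, -1.6]
gripper_width: 0.418
grasp_force: 40.6
```

drive_tool(
  series=[
    [0,0,0.15,0,1],
    [0,0,0,0,1],
  ],
)

```text
t: 7.0
eef_pos: [0.5138, 0.3027, 0.0181]
tool_rot: [0.0, -0.038, 0.999, 0.0]
contact_force: [-0.7, 0.2, -2.1]
gripper_width: 0.41
grasp_force: 40.6
```

drive_tool(
  series=[
    [0,0,0,0,-0.2],
    [0,0,0,0,-0.2],
    [0,0,0,0,-0.2],
    [0,0,0,0,-0.2],
  ],
)

```text
t: 7.4
eef_pos: [0.5138, 0.3026, 0.018]
tool_rot: [0.0, -0.038, 0.999, 0.0]
contact_force: [0.4, 0.3, -0.2]
gripper_width: 0.601
grasp_force: 0.0
```

drive_tool(
  series=[
    [0,0,-1.5,0,-0.2],
    [0,0,-4,0,-0.2],
    [0,0,-5,0,-0.2],
    [0,0,-5,0,1],
    [0,0,-5,0,1],
    [0,0,-5,0,1],
    [0,0,-5,0,1],
    [0,0,-1,0,1],
  ],
)

```text
t: 8.2
eef_pos: [0.516, 0.3032, 0.3409]
tool_rot: [0.005, -0.038, 0.999, 0.004]
contact_force: [0.6, 0.9, -0.3]
gripper_width: -0.002
grasp_force: 0.0
```

drive_tool(
  series=[
    [-4.2,-1.6,0,0,1],
    [-4.2,-1.6,0,0,1],
    [-4.2,-1.6,0,0,1],
    [-4.2,-1.7,0,0,1],
    [0,0,0,0,1],
  ],
)

```text
t: 8.7
eef_pos: [0.6902, 0.2451, 0.3312]
tool_rot: [0.0, -0.035, 0.999, -0.002]
contact_force: [0.3, -0.5, -1.2]
gripper_width: 0.001
grasp_force: 0.0
```

Run:
```python
from h import *
cr=lambda i,u,v,w,h,k:cv2.resize(i[v:v+h,u:u+w],None,fx=k,fy=k,interpolation=cv2.INTER_CUBIC)
im=imaging.read_camera("top"); sc=imaging.read_camera("scene")
A=cr(im,75,125,200,170,3);B=cr(sc,290,200,65*3,170,1.0)
B=cr(sc,260,160,200,280,510/280)
cv2.imwrite("pics/c3.png",np.hstack([cr(im,75,145,145,150,3),cv2.resize(B,(364,450))])[:,:,::-1])
```

```text
(no output)
```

View pics/c3.png

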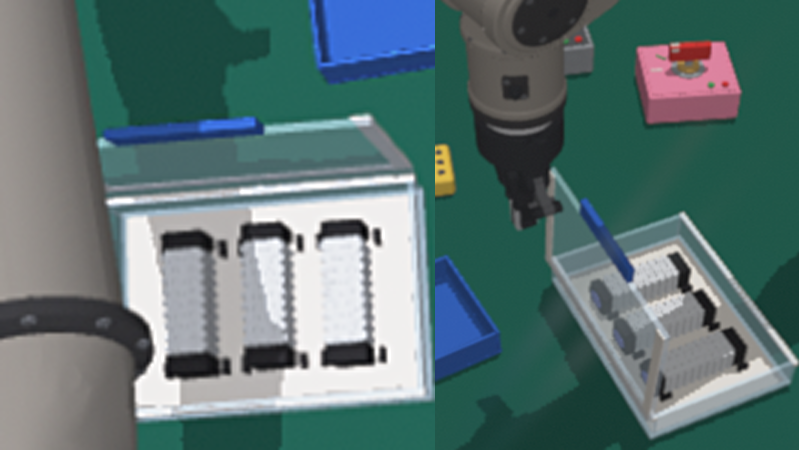

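The lamp lies in the empty bay, in line with the two loaded ones (left half, about (188,305)). The cover is about upright, and the tool is behind it.

drive_tool(
  series=[
    [0,0,3,0,1],
    [0,0,4,0,1],
    [0,0,3,0,1],
    [0,0,1.5,0,1],
    [1,0,0,0,1],
    [1,0,0,0,1],
    [1,0,0,0,1],
  ],
)

```text
t: 9.5
eef_pos: [0.6561, 0.2487, 0.2203]
tool_rot: [0.002, -0.038, 0.999, 0.001]
contact_force: [-0.2, 0.0, 0.3]
gripper_width: 0.004
grasp_force: 0.0
```

drive_tool(
  series=[
    [1,0,0,0,1],
    [1,0,0,0,1],
    [1,0,0,0,1],
    [1,0,0,0,1],
    [1,0,0,0,1],
    [1,0,0,0,1],
  ],
)

```text
t: 10.1
eef_pos: [0.5961, 0.2435, 0.2178]
tool_rot: [0.0, -0.038, 0.999, 0.0]
contact_force: [1.8, -0.8, -2.1]
gripper_width: 0.001
grasp_force: 1.1
```

drive_tool(
  series=[
    [1.4,0,0.3,0,1],
    [1.4,0,0.3,0,1],
    [1.3,0,0.5,0,1],
    [1.3,0,0.6,0,1],
    [1.2,0,0.7,0,1],
    [1.2,0,0.8,0,1],
    [1.0,0,0.9,0,1],
    [1.0,0,1.0,0,1],
  ],
)

```text
t: 10.9
eef_pos: [0.498, 0.2361, 0.1666]
tool_rot: [0.0, -0.038, 0.999, 0.0]
contact_force: [0.6, 0.1, 0.7]
gripper_width: -0.003
grasp_force: 0.6
```

drive_tool(
  series=[
    [0.9,0,1.1,0,1],
    [0.8,0,1.1,0,1],
    [0.7,0,1.2,0,1],
    [0.6,0,1.3,0,1],
    [0.5,0,1.3,0,1],
    [0.3,0,1.4,0,1],
    [0.2,0,1.4,0,1],
    [0.1,0,1.2,0,1],
  ],
)

```text
t: 11.7
eef_pos: [0.4568, 0.2328, 0.0655]
tool_rot: [-0.001, -0.038, 0.999, -0.0]
contact_force: [-0.6, -1.0, 0.4]
gripper_width: 0.001
grasp_force: 0.4
```

Pressing down gently to seat the cover.

drive_tool(
  series=[
    [0,0,0.2,0,1],
    [0,0,0.2,0,1],
    [0,0,0.2,0,1],
    [0,0,0,0,1],
  ],
)

```text
t: 12.1
eef_pos: [0.4566, 0.2324, 0.0628]
tool_rot: [-0.002, -0.038, 0.999, 0.0]
contact_force: [-11.5, -4.4, 29.5]
gripper_width: 0.001
grasp_force: 14.8
```

drive_tool(
  series=[
    [0,0,-1,0,1],
    [0,0,-3,0,1],
    [0,0,-5,0,1],
    [0,0,-5,0,1],
    [0,0,-4,0,1],
    [0.2,-2,0,0,-0.4],
    [0.2,-3,0,0,-0.4],
    [0.2,-4,0,0,-0.4],
  ],
)

```text
t: 12.9
eef_pos: [0.4587, 0.1428, 0.241]
tool_rot: [0.001, -0.04, 0.999, 0.0]
contact_force: [0.9, -1.3, 0.8]
gripper_width: 0.507
grasp_force: 0.0
```

drive_tool(
  series=[
    [0.3,-4.5,0,0,-0.4],
    [0.3,-4.5,0,0,-0.4],
    [0.3,-4.5,0,0,-0.4],
    [0.3,-4.5,0,0,-0.4],
    [0.3,-4.5,0,0,-0.4],
    [0.3,-4.5,0,0,-0.4],
    [0.3,-4.5,0,0,-0.4],
    [0.2,-4.5,0,0,-0.4],
  ],
)

```text
t: 13.7
eef_pos: [0.4626, -0.2201, 0.2407]
tool_rot: [0.0, -0.038, 0.999, 0.0]
contact_force: [1.5, 0.6, 0.0]
gripper_width: 0.697
grasp_force: 0.0
```

Run:
```python
from h import *
im=imaging.read_camera("top"); sc=imaging.read_camera("scene")
cr=lambda i,u,v,w,h,k:cv2.resize(i[v:v+h,u:u+w],None,fx=k,fy=k,interpolation=cv2.INTER_CUBIC)
A=cr(im,95,160,140,140,3)
cv2.imwrite("pics/c4.png",np.hstack([A,cv2.resize(cr(sc,280,250,190,200,2),(380,420))])[:,:,::-1])
```

```text
(no output)
```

View pics/c4.png

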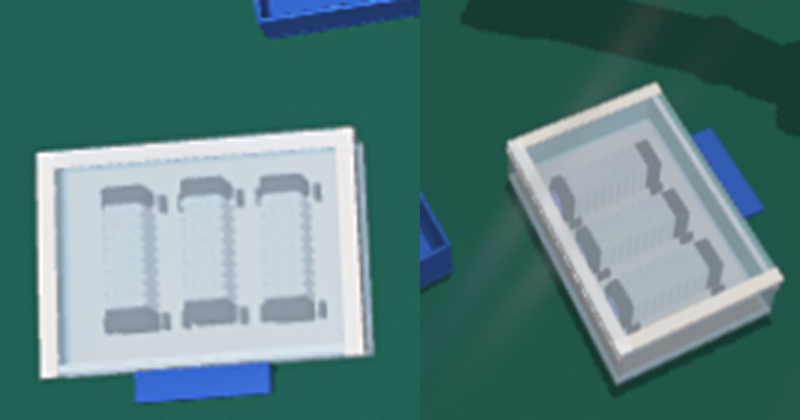

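The cover is flat and shut, with all three lamps aligned under it at left (130,260), (208,255) and (287,250). On to the key.

drive_tool(
  series=[
    [0.1,-4,0,0,-0.4],
    [0.1,-4,0,0,-0.4],
    [0,-2.9,0,0,-0.4],
    [0,0,3,7,-0.4],
    [0,0,3,6.9,-0.4],
    [0,0,0,0,-0.4],
  ],
)

```text
t: 14.4
eef_pos: [0.4674, -0.3248, 0.1771]
tool_rot: [-0.004, 0.083, 0.997, 0.001]
contact_force: [0.5, 0.5, -0.0]
gripper_width: 0.698
grasp_force: 0.0
```

Run:
```python
from h import *
o=readout.get_obs();print(o["q"].round(3),o["eef_pos"].round(4),o["gripper_width"]);q=o["tool_rot"]
m=R.from_quat([q[1],q[2],q[3],q[0]]).as_matrix();print(m.round(3))
print((m.T@(np.array([.4685,-.3287,.08])-o["eef_pos"])*100).round(2))
```

```text
[-0.045  0.441  0.711  1.897 -0.35   0.939  2.235] [ 0.4674 -0.3248  0.1771] 0.6982203763680345
[[-0.986  0.166 -0.007]
 [ 0.166  0.986  0.003]
 [ 0.007  0.002 -1.   ]]
[-0.25 -0.38  9.71]
```

drive_tool(
  series=[
    [-0.2,-0.4,2,0,-0.4],
    [0,0,2,0,-0.4],
    [0,0,2,0,-0.4],
    [0,0,1.5,0,-0.4],
    [0,0,1.2,0,-0.4],
    [0,0,0.8,0,-0.4],
    [0,0,0,0,-0.4],
  ],
)

```text
t: 15.1
eef_pos: [0.4708, -0.3307, 0.0852]
tool_rot: [-0.001, 0.082, 0.997, 0.0]
contact_force: [0.1, 0.5, -0.0]
gripper_width: 0.699
grasp_force: 0.0
```

drive_tool(
  series=[
    [0,0,0,0,1],
    [0,0,0,0,1],
    [0,0,0,0,1],
    [0,0,0,0,1],
    [0,0,0,0,1],
  ],
  squeeze=30,
)

```text
t: 15.6
eef_pos: [0.4717, -0.33, 0.0865]
tool_rot: [0.0, 0.082, 0.997, 0.001]
contact_force: [-0.2, 4.8, 5.3]
gripper_width: 0.137
grasp_force: 31.9
```

drive_tool(
  series=[
    [0,0,0,0,0.5],
    [0,0,0,0,0.5],
    [0.3,0.2,0,0,0.5],
    [0,0,0,0,0.5],
    [0,0,0,0,0.5],
  ],
)

```text
t: 16.1
eef_pos: [0.4682, -0.3286, 0.0857]
tool_rot: [-0.0, 0.083, 0.997, 0.0]
contact_force: [-0.5, 0.2, -0.5]
gripper_width: 0.248
grasp_force: 0.0
```

drive_tool(
  series=[
    [0,0,0,0,1],
    [0,0,0,0,1],
    [0,0,0,0,1],
    [0,0,0,0,1],
  ],
)

```text
t: 16.5
eef_pos: [0.4683, -0.329, 0.0859]
tool_rot: [0.0, 0.083, 0.997, -0.0]
contact_force: [-1.0, -0.9, 1.5]
gripper_width: 0.135
grasp_force: 34.7
```

drive_tool(
  series=[
    [0,0,0,6,1],
    [0,0,0,8,1],
    [0,0,0,8,1],
    [0,0,0,8,1],
    [0,0,0,8,1],
    [0,0,0,8,1],
    [0,0,0,8,1],
    [0,0,0,8,1],
  ],
  squeeze=60,
)

```text
t: 17.3
eef_pos: [0.4688, -0.3286, 0.086]
tool_rot: [0.0, 0.586, 0.81, 0.0]
contact_force: [-0.5, -1.5, 0.2]
gripper_width: 0.129
grasp_force: 62.5
```

drive_tool(
  series=[
    [0,0,0,6,1],
    [0,0,0,4,1],
    [0,0,0,2,1],
    [0,0,0,0,1],
  ],
)

```text
t: 17.7
eef_pos: [0.4689, -0.3286, 0.0859]
tool_rot: [0.0, 0.666, 0.746, -0.0]
contact_force: [-0.1, -0.4, 3.7]
gripper_width: 0.129
grasp_force: 62.9
```

Run:
```python
from h import *
o=readout.get_obs();print(o["q"].round(3),o["eef_pos"].round(4),o["torque"].round(3),o["contact_force"].round(1),o["grasp_force"])
q=o["tool_rot"];m=R.from_quat([q[1],q[2],q[3],q[0]]).as_matrix();print(np.degrees(np.arctan2(m[1,0],m[0,0])))
```

```text
[-0.17   0.705  0.949  1.967 -0.757  0.873  1.306] [ 0.4689 -0.3286  0.0859] [-0.069 -0.067  0.187] [-0.1 -0.4  3.7] 62.93758749961853
96.54407488133553
```

drive_tool(
  series=[
    [0,0,0,2,1],
    [0,0,0,0,1],
  ],
)

```text
t: 17.9
eef_pos: [0.4688, -0.3287, 0.086]
tool_rot: [0.0, 0.679, 0.735, 0.0]
contact_force: [0.2, -0.9, 3.4]
gripper_width: 0.125
grasp_force: 63.5
```

Run:
```python
from h import *
o=readout.get_obs();print(o["torque"].round(3),o["contact_force"].round(1))
q=o["tool_rot"];m=R.from_quat([q[1],q[2],q[3],q[0]]).as_matrix();print(np.degrees(np.arctan2(m[1,0],m[0,0])))
```

```text
[-0.129 -0.128  0.716] [ 0.2 -0.9  3.4]
94.53448446985901
```

drive_tool(
  series=[
    [0,0,0,0,1],
    [0,0,0,0,1],
    [0,0,0,0,1],
    [0,0,0,0,1],
    [0,0,0,0,1],
    [0,0,0,0,1],
    [0,0,0,0,1],
    [0,0,0,0,1],
  ],
)

```text
t: 18.7
eef_pos: [0.4688, -0.3286, 0.0859]
tool_rot: [0.0, 0.679, 0.734, 0.0]
contact_force: [3.2, -1.7, 4.6]
gripper_width: 0.13
grasp_force: 63.8
```

drive_tool(
  series=[
    [0,0,0,-6,1],
    [0,0,0,-7,1],
    [0,0,0,-7,1],
    [0,0,0,-6,1],
    [0,0,0,-5,1],
    [0,0,0,0,1],
  ],
)

```text
t: 19.3
eef_pos: [0.4685, -0.3287, 0.0859]
tool_rot: [0.0, 0.458, 0.889, 0.0]
contact_force: [3.0, -0.5, 3.7]
gripper_width: 0.13
grasp_force: 63.0
```

drive_tool(
  series=[
    [0,0,0,0,0],
    [0,0,0,0,-0.4],
    [0,0,0,0,-0.4],
    [0,0,0,0,-0.4],
    [0,0,0,0,-0.4],
  ],
)

```text
t: 19.8
eef_pos: [0.4681, -0.3284, 0.0855]
tool_rot: [-0.0, 0.458, 0.889, -0.0]
contact_force: [0.2, 0.4, -0.6]
gripper_width: 0.699
grasp_force: 0.0
```

drive_tool(
  series=[
    [0,0,-1,0,-0.4],
    [0,0,-3,0,-0.4],
    [0,0,-5,0,-0.4],
    [0,0,-5,0,-0.4],
    [0,3,0,0,-0.4],
    [0,4.5,0,0,-0.4],
    [0,4.5,0,0,-0.4],
    [0,4,0,0,-0.4],
  ],
)

```text
t: 20.6
eef_pos: [0.6005, -0.2339, 0.2267]
tool_rot: [0.0, 0.458, 0.889, 0.0]
contact_force: [0.2, -0.5, 0.5]
gripper_width: 0.705
grasp_force: 0.0
```

Run:
```python
from h import *
im=imaging.read_camera("top"); sc=imaging.read_camera("scene")
cr=lambda i,u,v,w,h,k:cv2.resize(i[v:v+h,u:u+w],None,fx=k,fy=k,interpolation=cv2.INTER_CUBIC)
cv2.imwrite("pics/c5.png",np.hstack([cr(im,355,225,80,75,5),cr(sc,280,145,80,75,5)])[:,:,::-1])
```

```text
(no output)
```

View pics/c5.png

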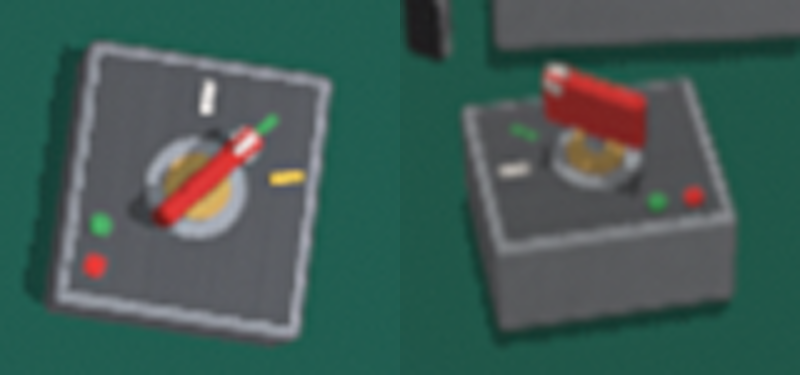

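The key rests at the green RUN tick: its white dash at left (245,143) points to the tick at (265,127). The arm is clear of the console, so I'm handing in.

```bash
python3 -c "
from station import hand_in
print(hand_in())"
```

```text
the job is handed in; nothing more can be done
None
```

I handed the job in at about 21 s: the lamp is in the empty bay, the cover is shut, and the key was held at START for about a second and now rests at RUN with the arm clear; no verdict came back.

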